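# Start the red wing knob of a hold-down cleanly on its thread

### The arm

A 6-joint arm with a two-finger parallel gripper is mounted at the origin on a cart in front of the work surface, level with it; the furniture and walls round the work are solid. World frame = base frame: x ahead of the robot, y to its left, z up, the work surface at z = 0. Lengths are in m, angles in rad, forces in N, time in s.
With the tool pointing down it reaches from about 0.25 to 0.85 m from the base axis. Payload 12.5 kg.
Tool frame: the origin (TCP) lies midway between the tips of the shut fingers; the grasp point (between the pads) lies 19 mm behind it; z points along the fingers, y is the line along which they close (so a half turn about z gives the same grasp; the last joint's range is limited). The gripper opens to 93 mm and grips with 3 to 60 N. Pads are 15 mm wide; open, the fingers measure 128 mm over their backs; the gripper's body (75 mm by 188 mm) begins 65 mm behind the grasp point.
Start: joints at [-1.396, 0.351, 1.652, -0, 1.139, -0.085], TCP at [0.141, -0.532, 0.219] pointing down, gripper open.
Joint ranges: [-2.75, 2.75], [-0.79, 2.1], [0.01, 2.65], [-1.57, 4.71], [0.07, 3.14], [-2.87, 2.87]. Speed limits (rad/s): [2.22, 2.22, 2.79, 3.14, 3.14, 3.14].

### API

Orientations are given as [roll, pitch, yaw] about the fixed x, y, z axes, in that order (R = Rz(yaw) Ry(pitch) Rx(roll)).
In Python, from workcell import ctrl gives the robot as it stands.
- The arm moves only by the tool send_rows, never from a script. Its argument "steps" is a list of rows, each an object with "angular": the turn, a rotation vector about the tool's x, y, z in rad, a list of three; "travel": the shift along the tool's x, y, z in cm, a list of three; "claw": the opening, from -1 (shut) to 1 (fully open), so that 0 is half open. In form: [{"angular": [rx, ry, rz], "travel": [tx, ty, tz], "claw": claw}, ...]. A call has 1 to 12 rows; each row is the pose to reach, as a shift and turn from the pose commanded when the call began, along the tool's axes at that moment; what a row does not reach only later rows make up. A row lasts 1/10 s, in which the tool goes at most 50 mm and 8.59 degrees, less where a joint would pass 70% of its speed; a pose out of reach is approached as far as the arm can. A call with a gripper value outside its range is refused whole. The fingers move at their own pace and stop on an object; "force" is the grip in N (left out, the last holds). Time passes only in rows, so rows that repeat a pose let the fingers close. It gives the time, the measured TCP pose, the force, the opening and the grip force at its end, in the units of the state.
- ctrl.get_obs(): the state, without advancing time (a new reading comes with each control period).
- ctrl.read_camera(name): name is "scene" or "top" or "wrist"; returns the picture (480x640x3 uint8, red, green, blue); there is no depth.
- ctrl.camera_model(name): a dict with "fx", "fy", "cx", "cy" (pixels), "k1" (the pictures are not rectified: a ray, as slopes to the right and down, at radius r is drawn at 1 + k1 r^2 times it, then the intrinsics apply), "R" (3x3) and "t" (3): a world point X has camera coordinates R X + t. Camera axes: x right, y down, z forward; pixel columns grow to the right and rows downward; lengths in m; the calibration is good to about 2 mm. A picture is of the moment at which its call begins: read the wrist's pose just before it. camera_model takes no time and is no camera call; for the wrist camera it gives the pose at the moment of the call.
- ctrl.finish_job(): hands the job in; it is judged then, once.
The state is a dict: "t": time; "joints": joint angles; "joint_velocities": joint speeds; "effort": joint torques, N m; "tool_pos": TCP position; "eef_rot": TCP orientation; "ft_force": force on the tool from outside, world axes, zero at the start; "ft_torque": the same for the moment, N m; "grip_width": finger opening in m; "grip_force": force on a finger pad.
Only numpy, scipy, OpenCV 4.12 (cv2) and the standard library are available. Lean on these libraries where they do the work, as an engineer would, in place of code of your own. Each camera call takes 0.05 s, during which the arm holds its last target. There are 200 camera calls.

### The job

The pine block's hold-down has a red wing knob that has not caught its thread. Turn it backwards (counter-clockwise seen from above) past the click until its white end stands at the yellow mark on the dial, then forwards (clockwise) to start it cleanly, until the white end stands at the green mark, and let go. Leave the black knob of the other hold-down as it is.

Things in the scene. Friction and masses are not known exactly. Their poses are not given: they have to be found in the camera images.
- red_grip (a point): Middle of the red wing of the knob to turn: a flat upright bar 60 mm long, 13 mm thick, 30 mm high (15 mm above and below this point), on a vertical stud over a round dial of 88 mm diameter. The dial's top is 31 mm below this point. Its x axis runs along the wing towards the white end, z up. Grip the wing across its 13 mm.
- red_knob (a joint): Turning angle of the red knob in rad, growing counter-clockwise from above (backwards). 0: the white end points midway between the marks. Yellow mark at 0.65, green mark at -0.65. It clicks over a small ridge at 0.45 (felt from 0.25 to 0.65); stops at 0.9 and -1.2. It turns lightly (0.04 N m, up to 0.2 at the ridge) and stays where it is left. It does not rise or sink.
- black_pointer (a point): White end of the black wing on the other, otherwise like hold-down (with a steel block in it), 30 mm from its stud's axis, half-way up the wing. Not to be turned.

How it is judged:
On the way:
1. the red knob is turned backwards past the click to the yellow mark (within 0.2 rad) (value of joint red_knob above 0.45 rad), for 0.1 s.
At the end, for the whole second after the job is handed in: The red knob's white end rests at the green mark (within 0.2 rad, 11 degrees) and the black knob's white end is within 6 mm of where it was (value of joint red_knob between -0.85 and -0.45 rad and velocity of joint red_knob between -0.1 and 0.1 rad/s and distance of black_pointer from where it was at the start of the episode below 0.006 m); the robot touches nothing.
It fails at once if the black knob is turned (its white end moves 6 mm) (distance of black_pointer from where it was at the start of the episode above 0.006 m).
It also fails if it takes over 35 s, if anything falls off the work surface, if the arm or the gripper's body presses on something with over 40 N, if the wrist force passes 120 N, or if a joint passes its speed limit or range.

## Working session

There is one attempt and no reset: what is moved stays moved. The work goes in short steps, Python scripts to look and compute and a tool call to move; the robot and the scene stay as the last step left them, time stands still between calls to the robot, and variables do not carry over. Pictures are saved under pics/ and viewed, at most 10 in all, crops included, and the job is handed in when it is done.

Besides the shell and the picture viewer there is one more tool, called as name([rows], argument=value, ...), one row to a line, values as JSON. send_rows: Moves the arm, as the interface text tells. Its arguments: {"type":"object","properties":{"steps":{"type":"array","items":{"type":"object","properties":{"angular":{"type":"array","items":{"type":"number"}},"travel":{"type":"array","items":{"type":"number"}},"claw":{"type":"number"}}}},"force":{"type":"number"}},"required":["steps"]}

```bash
mkdir -p pics; cat > h.py <<'E'
import numpy as np, cv2
from workcell import ctrl
def ray(m,u,v):
    d=np.array([(u-m['cx'])/m['fx'],(v-m['cy'])/m['fy']]); s=d.copy()
    for _ in range(20): s=d/(1+m['k1']*(s@s))
    R=np.array(m['R']);t=np.array(m['t'])
    return -R.T@t, R.T@np.array([s[0],s[1],1])
def plane(m,u,v,z):
    c,d=ray(m,u,v); return c+d*(z-c[2])/d[2]
def save(n,f):
    m=ctrl.camera_model(n); im=ctrl.read_camera(n); cv2.imwrite('pics/'+f,im[:,:,::-1]); return m,im
E
python3 - <<'E'
from h import *
for n in('top','scene'):
    m,im=save(n,n+'0.png'); print(n,ray(m,320,240))
print(ctrl.get_obs())
E
```

```text
top (array([ 0.38103445, -0.18571779,  1.04759288]), array([ 0.06833652,  0.02414408, -0.99750059]))
scene (array([-0.01442386,  0.42144711,  0.85605823]), array([ 0.46895568, -0.56757926, -0.67688279]))
{'t': 0.1, 'joints': array([-1.39556553e+00,  3.51197635e-01,  1.65234876e+00,  1.21954973e-05,
        1.13908823e+00, -8.45877698e-02]), 'joint_velocities': array([ 8.11284475e-04, -1.52046291e-03,  8.79011546e-05,  2.10972998e-04,
        1.12829698e-03, -4.72722961e-04]), 'effort': array([ 5.63063295e-04, -4.98032141e+01, -2.85702592e+01,  7.00008986e-02,
        2.39165925e-02, -4.44075624e-05]), 'tool_pos': array([ 0.14127906, -0.53123165,  0.2181512 ]), 'eef_rot': array([-3.14055535e+00, -9.90641807e-05,  2.59813407e-01]), 'ft_force': array([-0.11182724,  0.09169352, -0.10516893]), 'ft_torque': array([-0.0067361 ,  0.03027488,  0.02556836]), 'grip_force': 0.0, 'grip_width': 0.09299546663518957}
```

View pics/top0.png

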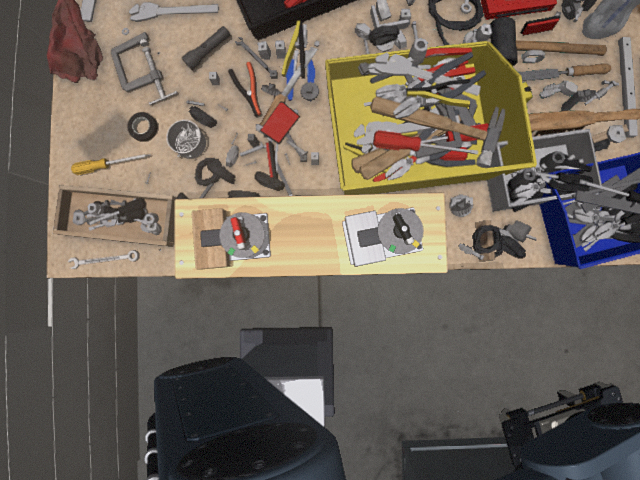

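View pics/scene0.png

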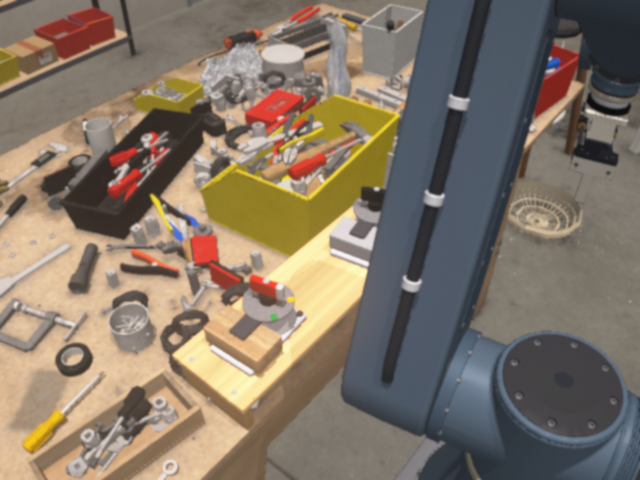

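The top view shows the red wing at about (238,233), with yellow and green marks on its dial, and the black knob at about (402,230). In the scene view the red wing is at (268,287).

```bash
python3 - <<'E'
from h import *
P={}
def blob(im,lo,hi,box,ring=False):
    x0,y0,x1,y1=box; h=cv2.cvtColor(im[y0:y1,x0:x1],cv2.COLOR_BGR2HSV)
    k=cv2.inRange(h,lo,hi)
    if lo[0]==0 and lo[1]>100: k|=cv2.inRange(h,(172,lo[1],lo[2]),(180,255,255))
    n,l,s,c=cv2.connectedComponentsWithStats(k); i=1+np.argmax(s[1:,4]); return c[i]+[x0,y0],s[i,4]
boxes={'top':(215,205,275,262),'scene':(235,265,305,335)}
M={}
for n in boxes:
    im=cv2.imread(f'pics/{n}0.png'); M[n]=ctrl.camera_model(n)
    for c,lo,hi in(('red',(0,150,80),(8,255,255)),('green',(45,100,60),(85,255,255)),('yellow',(24,170,140),(34,255,255))):
        P[n,c]=blob(im,lo,hi,boxes[n]); print(n,c,P[n,c])
for c in('red','green','yellow'):
    (a,d),(b,e)=[ray(M[n],*P[n,c][0]) for n in('top','scene')]
    s=np.linalg.lstsq(np.c_[d,-e],b-a,rcond=None)[0]; p,q=a+s[0]*d,b+s[1]*e; print(c,(p+q)/2,np.linalg.norm(p-q))
im=cv2.imread('pics/top0.png'); s=cv2.imread('pics/scene0.png')
cv2.imwrite('pics/z.png',np.hstack([cv2.resize(im[200:270,205:275],(400,400)),cv2.resize(s[260:330,235:305],(400,400))]))
E
```

```text
top red (array([235.28571429, 223.92857143]), np.int32(84))
top green (array([231., 251.]), np.int32(25))Traceback (most recent call last):
  File "<stdin>", line 13, in <module>
  File "<stdin>", line 7, in blob
    return _wrapfunc(a, 'argmax', axis=axis, out=out, **kwds)
    return bound(*args, **kwds)
ValueError: attempt to get argmax of an empty sequence
```

```bash
python3 - <<'E'
from h import *
im=cv2.imread('pics/top0.png'); s=cv2.imread('pics/scene0.png')
cv2.imwrite('pics/z.png',np.hstack([cv2.resize(im[200:270,205:275],(400,400)),cv2.resize(s[260:330,235:305],(400,400))]))
E
```

```text
(no output)
```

View pics/z.png

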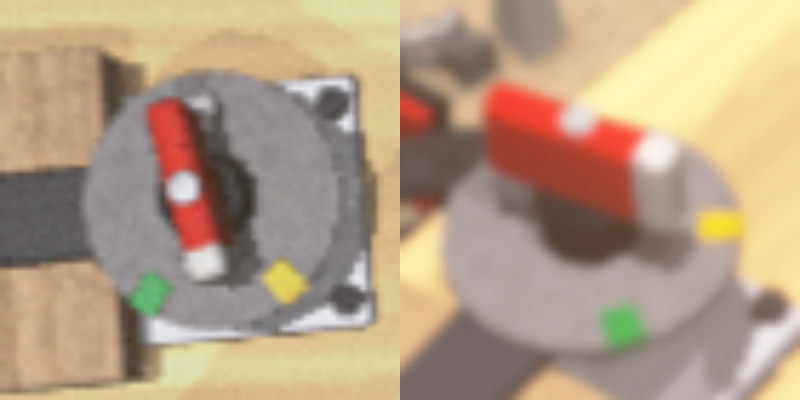

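The zoom shows the cap at top-view (237.0,232.7) and scene (266.0,281.2). The white end is at top (240.9,246.0) and scene (280,286.8). The green mark is at top (231.6,251.3) and the yellow at (254.9,249.4). The white end points towards the robot.

```bash
python3 - <<'E'
from h import *
T,S=ctrl.camera_model('top'),ctrl.camera_model('scene')
def tri(p,q):
    a,d=ray(T,*p);b,e=ray(S,*q)
    s=np.linalg.lstsq(np.c_[d,-e],b-a,rcond=None)[0]; p,q=a+s[0]*d,b+s[1]*e; return (p+q)/2,np.linalg.norm(p-q)
c,_=tri((237.0,232.7),(266.0,281.2)); print('cap',c,_)
print('white',tri((240.9,246.0),(280,286.8)))
print('green',tri((231.6,251.3),(235+222/5.714,260+326/5.714)));print('yellow',tri((254.9,249.4),(235+319/5.714,260+226/5.714)))
zd=c[2]-.046
w=plane(T,240.9,246.0,c[2]); r=plane(T,233.5,218,c[2]); g=plane(T,231.6,251.3,zd);y=plane(T,254.9,249.4,zd);d=plane(T,241.75,234.5,zd)
cc=plane(T,237,232.7,c[2])
print(cc,w,r,(w+r)/2,d)
an=lambda v:np.arctan2(v[1],v[0])
print(an(w-r),an(w-cc),an(g-d),an(y-d),an(g-cc),an(y-cc))
b=plane(T,402,230,c[2]);print('black',b)
m,im=save('wrist','w0.png'); print(m['R'],m['t'])
E
```

```text
cap [ 0.45716672 -0.01315406  0.18392054] 0.00015657648243377968
white (array([ 0.43286747, -0.01958686,  0.18186045]), np.float64(0.00017279322317113543))
green (array([0.42563114, 0.00696635, 0.13779462]), np.float64(1.5077558838552136e-05))
yellow (array([ 0.42847883, -0.03810214,  0.13834662]), np.float64(0.0006179636294869128))
[ 0.4572303  -0.01310602  0.18392054] [ 0.43267404 -0.02003424  0.18392054] [ 0.4844689  -0.00688262  0.18392054] [ 0.45857147 -0.01345843  0.18392054] [ 0.45758105 -0.01310391  0.13792054]
-2.892930319070352 -2.8666036923928906 2.5812073598131837 -2.433553147346451 2.576177839458085 -2.4276463715023833
black [ 0.45490762 -0.31471424  0.18392054]
[[ 0.25638765 -0.96657267 -0.00163018]
 [-0.92878707 -0.24683111  0.27645792]
 [-0.26761905 -0.06936631 -0.96102464]] [-0.54944989 -0.03054023  0.3921217 ]
```

send_rows([
  {"angular": [0,0,0],"travel": [0,0,-4],"claw": 1},
  {"angular": [0,0,0],"travel": [4,-3.8,-4],"claw": 1},
  {"angular": [0,0,0],"travel": [8,-7.6,-4],"claw": 1},
  {"angular": [0,0,0],"travel": [12,-11.5,-4],"claw": 1},
  {"angular": [0,0,0],"travel": [16,-15.3,-4],"claw": 1},
  {"angular": [0,0,0],"travel": [20,-19.1,-4],"claw": 1},
  {"angular": [0,0,0],"travel": [24,-22.9,-4],"claw": 1},
  {"angular": [0,0,0],"travel": [28,-26.8,-4],"claw": 1},
  {"angular": [0,0,0],"travel": [32,-30.6,-4],"claw": 1},
  {"angular": [0,0,0],"travel": [36,-34.4,-4],"claw": 1},
  {"angular": [0,0,0],"travel": [40,-38.2,-4],"claw": 1},
  {"angular": [0,0,0],"travel": [42.5,-40.6,-4],"claw": 1},
])

```text
t: 1.35
tool_pos: [0.4286, -0.0601, 0.2587]
eef_rot: [3.141, -0.0, 0.26]
ft_force: [1.5, -1.1, -0.5]
grip_width: 0.0932
grip_force: 0.0
```

send_rows([
  {"angular": [0,0,0],"travel": [0.7,-0.7,0],"claw": 0.6},
  {"angular": [0,0,0],"travel": [1.4,-1.3,0],"claw": 0.6},
  {"angular": [0,0,0],"travel": [1.4,-1.3,0],"claw": 0.6},
  {"angular": [0,0,0],"travel": [1.4,-1.3,0],"claw": 0.6},
  {"angular": [0,0,0],"travel": [1.4,-1.3,0],"claw": 0.6},
])

```text
t: 1.85
tool_pos: [0.4378, -0.0471, 0.2586]
eef_rot: [3.142, 0.0, 0.258]
ft_force: [0.4, -0.2, 0.1]
grip_width: 0.0747
grip_force: 0.0
```

```bash
python3 - <<'E'
from h import *
o=ctrl.get_obs(); print(o['t'],o['tool_pos'],o['eef_rot'],o['joints'],o['grip_width'])
m,im=save('wrist','w1.png')
R=np.array(m['R']);t=np.array(m['t'])
for p in ([.4575,-.0132,.184],[.4325,-.02,.184]):
    c=R@p+t; s=c[:2]/c[2]; s=s*(1+m['k1']*(s@s)); print(m['fx']*s[0]+m['cx'],m['fy']*s[1]+m['cy'])
E
```

```text
1.85 [ 0.4378399  -0.04706756  0.25863966] [3.14150602e+00 1.34602538e-04 2.58091969e-01] [-2.12792636e-01  1.03056472e-01  1.86578777e+00 -1.49992857e-04
  1.17282907e+00  1.09996985e+00] 0.07466023815158665
274.3641775931162 215.8067464118701
276.03102711867143 257.2300934415597
```

View pics/w1.png

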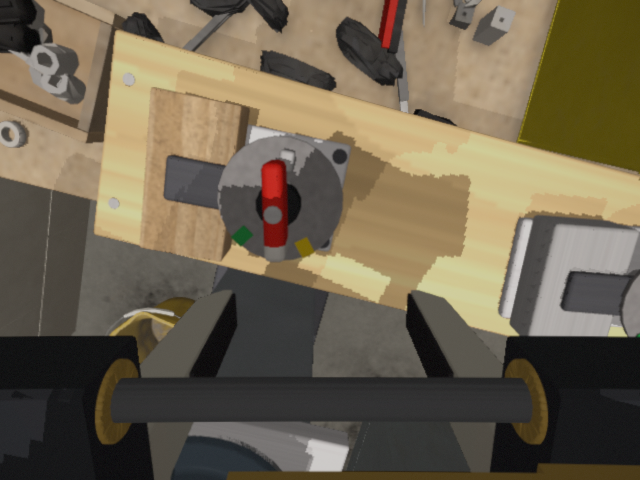

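The wrist view shows the wing cap at (273,214), within 2 px of where I predicted it, and the wing lines up with the fingers. I'll move over it, descend and grip.

send_rows([
  {"angular": [0,0,0],"travel": [1.4,-1.4,0],"claw": 0.3},
  {"angular": [0,0,0],"travel": [2.8,-2.8,0],"claw": 0.3},
  {"angular": [0,0,0],"travel": [2.8,-2.8,2],"claw": 0.3},
  {"angular": [0,0,0],"travel": [2.8,-2.8,4],"claw": 0.3},
  {"angular": [0,0,0],"travel": [2.8,-2.8,6],"claw": 0.3},
  {"angular": [0,0,0],"travel": [2.8,-2.8,8],"claw": 0.3},
  {"angular": [0,0,0],"travel": [2.8,-2.8,9.5],"claw": 0.3},
  {"angular": [0,0,0],"travel": [2.8,-2.8,10.4],"claw": 0.3},
  {"angular": [0,0,0],"travel": [2.8,-2.8,10.4],"claw": 0.3},
  {"angular": [0,0,0],"travel": [2.8,-2.8,10.4],"claw": 0.3},
])

```text
t: 2.9
tool_pos: [0.4584, -0.0121, 0.1552]
eef_rot: [3.141, -0.001, 0.259]
ft_force: [0.1, 0.2, -0.5]
grip_width: 0.0606
grip_force: 0.0
```

send_rows([
  {"angular": [0,0,0],"travel": [0,0,0],"claw": -1},
  {"angular": [0,0,0],"travel": [0,0,0],"claw": -1},
  {"angular": [0,0,0],"travel": [0,0,0],"claw": -1},
  {"angular": [0,0,0],"travel": [0,0,0],"claw": -1},
  {"angular": [0,0,0],"travel": [0,0,0],"claw": -1},
  {"angular": [0,0,0],"travel": [0,0,0],"claw": -1},
  {"angular": [0,0,0],"travel": [0,0,0],"claw": -1},
  {"angular": [0,0,0],"travel": [0,0,0],"claw": -1},
], force=40)

```text
t: 3.7
tool_pos: [0.4583, -0.012, 0.1548]
eef_rot: [3.141, -0.0, 0.26]
ft_force: [-0.7, -3.8, 3.5]
grip_width: 0.028
grip_force: 40.0
```

send_rows([
  {"angular": [0,0,0],"travel": [0,0,0],"claw": -1},
  {"angular": [0,0,0],"travel": [0,0,0],"claw": -1},
])

```text
t: 3.9
tool_pos: [0.4583, -0.012, 0.1548]
eef_rot: [3.141, -0.0, 0.26]
ft_force: [-0.2, -5.2, 3.1]
grip_width: 0.0279
grip_force: 40.0
```

```bash
python3 - <<'E'
from h import *
a,i=save('wrist','w2.png');b,j=save('top','t2.png')
cv2.imwrite('pics/z2.png',np.hstack([cv2.resize(i[120:480,80:560],(480,360)),cv2.resize(j[190:280,190:270],(320,360))])[:,:,::-1])
E
```

```text
(no output)
```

View pics/z2.png

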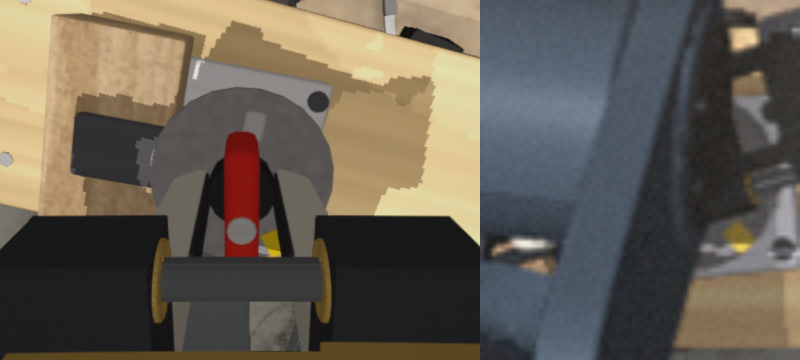

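The fingers have closed on the 28 mm dark hub under the wing, so the grasp is too low. I'll open, rise 8 mm and close again.

send_rows([
  {"angular": [0,0,0],"travel": [0,0,0],"claw": -0.1},
  {"angular": [0,0,0],"travel": [0,0,0],"claw": -0.1},
  {"angular": [0,0,0],"travel": [0,0,0],"claw": -0.1},
  {"angular": [0,0,0],"travel": [0,0,-0.4],"claw": -0.1},
  {"angular": [0,0,0],"travel": [0,0,-0.8],"claw": -0.1},
  {"angular": [0,0,0],"travel": [0,0,-0.8],"claw": -0.1},
])

```text
t: 4.6
tool_pos: [0.4584, -0.0118, 0.1633]
eef_rot: [3.141, -0.001, 0.26]
ft_force: [-0.3, 0.0, -0.9]
grip_width: 0.042
grip_force: 0.0
```

send_rows([
  {"angular": [0,0,0],"travel": [0,0,0],"claw": -1},
  {"angular": [0,0,0],"travel": [0,0,0],"claw": -1},
  {"angular": [0,0,0],"travel": [0,0,0],"claw": -1},
  {"angular": [0,0,0],"travel": [0,0,0],"claw": -1},
  {"angular": [0,0,0],"travel": [0,0,0],"claw": -1},
  {"angular": [0,0,0],"travel": [0,0,0],"claw": -1},
  {"angular": [0,0,0],"travel": [0,0,0],"claw": -1},
  {"angular": [0,0,0],"travel": [0,0,0],"claw": -1},
  {"angular": [0,0,0],"travel": [0,0,0],"claw": -1},
], force=40)

```text
t: 5.5
tool_pos: [0.4581, -0.012, 0.1626]
eef_rot: [3.141, 0.0, 0.26]
ft_force: [1.5, -4.6, -2.4]
grip_width: 0.0128
grip_force: 40.0
```

send_rows([
  {"angular": [0,0,-0.08],"travel": [0,0.1,0],"claw": -1},
  {"angular": [0,0,-0.16],"travel": [0,0.1,0],"claw": -1},
  {"angular": [0,0,-0.24],"travel": [0,0.1,0],"claw": -1},
  {"angular": [0,0,-0.32],"travel": [0,0.1,0],"claw": -1},
  {"angular": [0,0,-0.4],"travel": [0,0.1,0],"claw": -1},
  {"angular": [0,0,-0.48],"travel": [0,0.1,0],"claw": -1},
  {"angular": [0,0,-0.52],"travel": [0,0.1,0],"claw": -1},
  {"angular": [0,0,-0.52],"travel": [0,0.1,0],"claw": -1},
  {"angular": [0,0,-0.52],"travel": [0,0.1,0],"claw": -1},
  {"angular": [0,0,-0.52],"travel": [0,0.1,0],"claw": -1},
])

```text
t: 6.5
tool_pos: [0.4578, -0.0116, 0.1626]
eef_rot: [-3.139, -0.001, 0.779]
ft_force: [-0.7, 5.7, 1.4]
grip_width: 0.0128
grip_force: 40.0
```

```bash
python3 - <<'E'
from h import *
i=save('wrist','w3.png')[1]; print(ctrl.get_obs()['ft_torque'])
cv2.imwrite('pics/z3.png',i[120:480,80:560,::-1])
E
```

```text
[1.00681792 0.32936264 0.02298221]
```

View pics/z3.png

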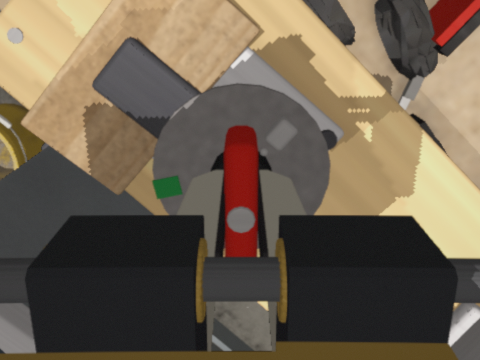

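The wing has followed the gripper: it stands vertical in the wrist view with a 12.8 mm grip, which puts q at about 0.70, past the click. Now I'll turn it forwards.

send_rows([
  {"angular": [0,0,0.06],"travel": [0,0,0],"claw": -1},
  {"angular": [0,0,0.18],"travel": [0,0,0],"claw": -1},
  {"angular": [0,0,0.3],"travel": [0,0,0],"claw": -1},
  {"angular": [0,0,0.42],"travel": [0,0,0],"claw": -1},
  {"angular": [0,0,0.54],"travel": [0,0,0],"claw": -1},
  {"angular": [0,0,0.66],"travel": [0,0,0],"claw": -1},
  {"angular": [0,0,0.78],"travel": [0,0,0],"claw": -1},
  {"angular": [0,0,0.9],"travel": [0,0,0],"claw": -1},
  {"angular": [0,0,1.02],"travel": [0,0,0],"claw": -1},
  {"angular": [0,0,1.14],"travel": [0,0,0],"claw": -1},
  {"angular": [0,0,1.25],"travel": [0,0,0],"claw": -1},
  {"angular": [0,0,1.35],"travel": [0,0,0],"claw": -1},
])

```text
t: 7.75
tool_pos: [0.458, -0.013, 0.1626]
eef_rot: [3.141, 0.0, -0.574]
ft_force: [-3.0, -6.4, 0.4]
grip_width: 0.0124
grip_force: 40.0
```

send_rows([
  {"angular": [0,0,0],"travel": [0,0,0],"claw": -1},
  {"angular": [0,0,0],"travel": [0,0,0],"claw": -1},
  {"angular": [0,0,0],"travel": [0,0,0],"claw": -1},
])

```text
t: 8.05
tool_pos: [0.458, -0.013, 0.1626]
eef_rot: [3.141, 0.0, -0.57]
ft_force: [-1.8, -6.0, -0.2]
grip_width: 0.0128
grip_force: 40.0
```

Next I'll let go, rise and look.

send_rows([
  {"angular": [0,0,0],"travel": [0,0,0],"claw": 0},
  {"angular": [0,0,0],"travel": [0,0,0],"claw": 0},
  {"angular": [0,0,0],"travel": [0,0,0],"claw": 0},
  {"angular": [0,0,0],"travel": [0,0,0],"claw": 0},
  {"angular": [0,0,0],"travel": [0,0,0],"claw": 0},
  {"angular": [0,0,0],"travel": [0,0,-2],"claw": 0},
  {"angular": [0,0,0],"travel": [0,0,-5],"claw": 0},
  {"angular": [0,0,0],"travel": [0,0,-8],"claw": 0},
  {"angular": [0,0,0],"travel": [-3,0,-10],"claw": 0},
  {"angular": [0,0,0],"travel": [-6,0,-10],"claw": 0},
  {"angular": [0,0,0],"travel": [-6,0,-10],"claw": 0},
  {"angular": [0,0,0],"travel": [-6,0,-10],"claw": 0},
])

```text
t: 9.25
tool_pos: [0.4079, 0.0198, 0.2629]
eef_rot: [-3.141, -0.001, -0.569]
ft_force: [0.2, -0.4, -0.4]
grip_width: 0.0463
grip_force: 0.0
```

```bash
python3 - <<'E'
from h import *
o=ctrl.get_obs();print(o['tool_pos'],o['eef_rot'],o['joint_velocities'].round(3))
i=save('wrist','w4.png')[1]
E
```

```text
[0.40794729 0.0197767  0.26286793] [-3.14120149e+00 -7.55238342e-04 -5.69479263e-01] [-0.013  0.026 -0.017 -0.003 -0.001 -0.003]
```

View pics/w4.png

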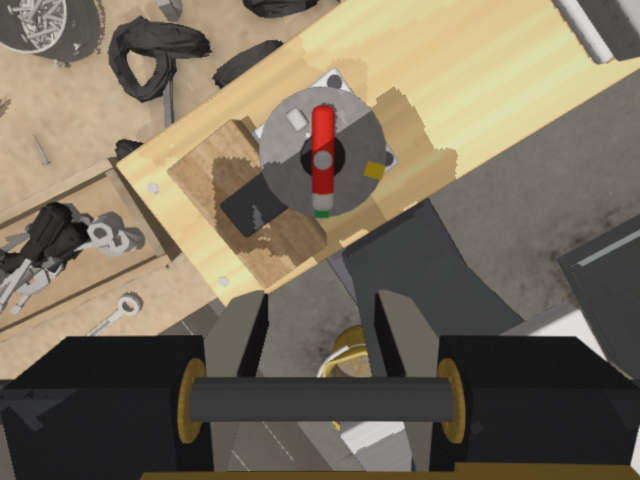

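The wing's white end at (322,202) stands over the green mark at (322,214). The gripper is clear of everything and the black knob has not been touched.

```bash
python3 -c "
from workcell import ctrl
print(ctrl.finish_job())"
```

```text
the job is handed in; nothing more can be done
None
```

I turned the red knob back past the click to about 0.70 rad, then forwards until its white end stood at the green mark, and let go; the black knob was not touched, and the job is handed in (no verdict was returned).

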